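Free-run check of a yarn swift

ROBOT

A 6-joint arm with a two-finger parallel gripper is mounted at the origin on the work surface. World frame = base frame: x ahead of the robot, y to its left, z up, the work surface at z = 0. Lengths are in mm, angles in rad, forces in N, time in s.
With the tool pointing down it reaches from about 350 to 850 mm from the base axis. Payload 8.1 kg.
Tool frame: the origin (TCP) lies between the finger pads, 19 mm behind the fingertips; this is the grasp point; z points along the fingers, y is the line along which they close (so a half turn about z gives the same grasp; the last joint's range is limited). The gripper opens to 85 mm and grips with 20 to 120 N. Pads are 22 mm wide; open, the fingers measure 114 mm over their backs; the gripper's body (76 mm by 85 mm) begins 54 mm behind the grasp point. The pads swing forward as they close: fully open they stand 13 mm farther back than shut.
Start: joints at [-1.246, 0.13, 1.488, -0, 1.523, -0.085], TCP at [239.075, -550.317, 249.992] pointing down, gripper open.
Joint ranges: [-2.96, 2.96], [-0.89, 2.26], [0.02, 2.5], [-1.34, 4.48], [0, 2.73], [-2.66, 2.66]. Speed limits (rad/s): [2.39, 2.39, 2.79, 3.14, 3.14, 3.14].

INTERFACE

Orientations are given as a unit quaternion [x, y, z, w].
In Python, from workcell import telemetry, get_image, ticket gives the robot as it stands. The module is installed in compiled form; this text tells all that it offers.
- The arm moves only by the shell command python3 -m creep 'ROWS' [OPENING]. ROWS is text: rows parted by semicolons, each of 6 numbers parted by spaces: the shift along the tool's x, y, z in mm, then the turn, a rotation vector about the tool's x, y, z in rad. In form: dx dy dz ax ay az; .... A call has 1 to 12 rows; each row is the pose to reach, as a shift and turn from the pose commanded when the call began, along the tool's axes at that moment; what a row does not reach only later rows make up. A row lasts 1/10 s, in which the tool goes at most 50 mm and 8.59 degrees, less where a joint would pass 70% of its speed; a pose out of reach is approached as far as the arm can. A call with a gripper value outside its range is refused whole. OPENING is the finger opening in mm, from 0 to 85.4, set as the call begins (- or left out, the last holds). The fingers move at their own pace and stop on an object; the grip force is fixed at half the most. Time passes only in rows, so rows that repeat a pose let the fingers close. It gives the time, the measured TCP pose, the force, the opening and the grip force at its end, in the units of the state.
- telemetry.sense(): the state, without advancing time (a new reading comes with each control period).
- get_image(name): name is "scene" or "top" or "wrist"; returns a dict with "pixels" (400x640x3 uint8, red, green, blue), "camera_matrix" (3x3 intrinsics, pixels), "D" ([k1, k2, p1, p2, k3] as OpenCV has them; the pictures are not rectified), "R" (3x3) and "t" (3): a world point X has camera coordinates R X + t. Camera axes: x right, y down, z forward; pixel columns grow to the right and rows downward; lengths in mm; the calibration is good to about 2 mm. A picture is of the moment at which its call begins. There is no depth.
- ticket.finish_job(): hands the job in; it is judged then, once.
The state is a dict: "time_s": time; "qpos": joint angles; "joint_velocities": joint speeds; "joint_efforts": joint torques, N m; "tcp_pos": TCP position; "orientation": TCP orientation; "ft_force": force on the tool from outside, world axes, zero at the start; "ft_torque": the same for the moment, N m; "finger_gap": finger opening in mm; "grip_force": force on a finger pad.
Only numpy, scipy, OpenCV 4.12 (cv2) and the standard library are available. Lean on these libraries where they do the work, as an engineer would, in place of code of your own. Each camera call takes 0.05 s, during which the arm holds its last target. There are 200 camera calls.

TASK

Give the yarn swift its free-run check: take it by its ball knob, bring it up to an easy turning speed, let go, and while it coasts travel round with the knob for a good six seconds, the open fingers on either side of the knob and close to it but not touching. Before the swift runs down take hold of the knob again while it is still turning, guide it round until the knob stands over the long leg of the stand, and let go there so that the swift stays at rest. Do not let the swift come to a stop unheld anywhere else, do not whirl it, and leave the other things on the table alone.

Things in the scene. Friction and masses are not known exactly. Their poses are not given: they have to be found in the camera images.
- stand: Wooden stand of the yarn swift, fixed. T-shaped foot 28 mm high: long leg 60 mm wide, from 200 mm in front of the column (own -x) to 100 mm behind it; cross foot 300 mm long across y, 115 mm behind. Round column to 98 mm. Origin: on the column's axis on the table top, z up; -x is the way the long leg points (roughly to the robot).
- swift: The turning part, pale wood: two bars 520 x 36 x 16 mm crossed at right angles, level, undersides 98 mm above the table. Four upright pegs 14 mm thick, 120 mm from the axis: three plain, tops 189 mm above the table; the one on its own -x arm carries the ball knob. Origin: on the vertical turning axis (the column's), at the bars' underside; z up. Turns either way without limit.
- hub (a point): Top of the hub on the turning axis, 120 mm above the table. The swift weighs about 0.75 kg (varies, 0.5 to 1.1 kg), inertia 0.0166 kg m2; light bearing: drag 0.0007 N m dry plus 0.0015 N m per rad/s, so from 1.3 rad/s it slows to 0.25 in some 10 s (6 s if light). It starts at rest at any angle. Over 2.5 rad/s is whirling, under 0.25 it counts as run down.
- knob (a point): Centre of the wooden ball knob, 32 mm in diameter, that revolves freely on top of its peg (so a hand can hold it while the swift goes round): 120 mm from the turning axis, 215 mm above the table. While the swift coasts, the point between the finger pads (TCP) should stay within 25 mm of this centre.
- cone: Bystander: upright green thread cone, 92 mm wide, 140 mm high; origin at the centre of its underside.
- tin: Bystander: flat round steel pin tin, 80 mm diameter, 45 mm high; origin at the centre of its underside.
- box: Bystander: clear plastic storage box, 120 x 160 x 70 mm, open top; origin at the centre of its underside.
- weight: Bystander: round iron pattern weight with a small grip, 72 mm diameter, 50 mm high; origin at the centre of its underside.

How it is judged:
By the outcome, as a careful person would: the job done as asked, in the order asked, and still so for the second after the job is handed in, with the robot touching nothing.
It also fails if it takes over 67 s, if anything falls off the work surface, if the arm or the gripper's body presses on something with over 40 N, if the wrist force passes 120 N, or if a joint passes its speed limit or range.

## Working session

There is one attempt and no reset: what is moved stays moved. The work goes in short steps, Python scripts to look and compute and a shell command to move; the robot and the scene stay as the last step left them, time stands still between calls to the robot, and variables do not carry over. Pictures are saved under pics/ and viewed, at most 10 in all, crops included, and the job is handed in when it is done.

```bash
mkdir -p pics; python3 - <<'E'
from workcell import telemetry, get_image
import cv2
s=telemetry.sense(); print({k:s[k] for k in("time_s","tcp_pos","orientation","finger_gap")})
for n in("top","scene"):
    d=get_image(n); cv2.imwrite(f"pics/{n}0.png",d["pixels"][:,:,::-1]); print(n,d["camera_matrix"],d["D"],d["R"],d["t"])
E
```

```text
{'time_s': 0.0, 'tcp_pos': array([ 238.90192334, -549.82491167,  248.93377718]), 'orientation': array([ 9.79085841e-01,  2.03445516e-01, -8.95700755e-05, -9.11180766e-04]), 'finger_gap': 85.30448988774478}
top [[422.44066795   0.         309.68120511]
 [  0.         422.44066795 194.97419414]
 [  0.           0.           1.        ]] [0.01072987 0.         0.         0.         0.        ] [[-0.0038643  -0.99997572 -0.00579826]
 [-0.97487562  0.00505856 -0.22269249]
 [ 0.22271641  0.00479203 -0.9748715 ]] [  30.01372732  461.45758834 1481.37958233]
scene [[369.85320329   0.         313.26217719]
 [  0.         369.85320329 202.50185227]
 [  0.           0.           1.        ]] [0.01323275 0.         0.         0.         0.        ] [[ 0.44235609  0.89682563 -0.00498785]
 [ 0.75786008 -0.37677411 -0.53262497]
 [-0.47955102  0.23182981 -0.84633667]] [-199.73689234 -251.27727387 1706.13321101]
```

View pics/top0.png

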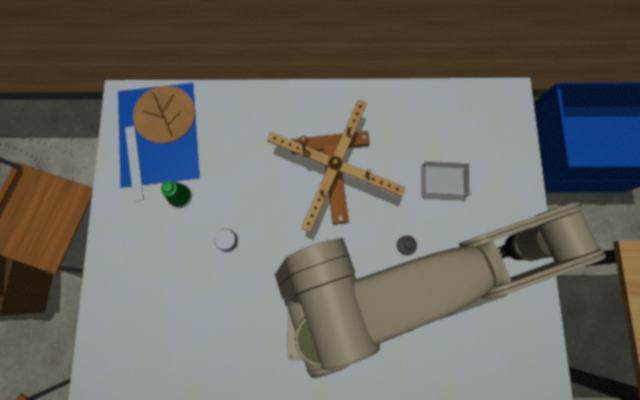

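View pics/scene0.png

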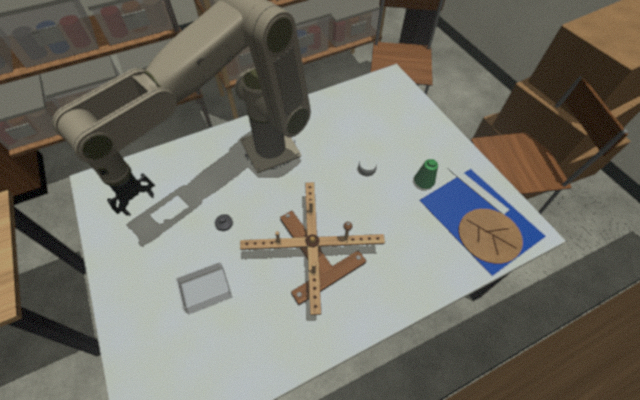

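The top view shows the hub near (336,162), the long leg's end near (341,220), and the bar tips at (270,136), (403,191), (360,102) and (307,229). In the scene view the knob is near (348,226) and the hub near (312,241).

```bash
cat > h.py <<'E'
import numpy as np, cv2
from workcell import get_image, telemetry
def ray(d,uv):
    p=cv2.undistortPoints(np.array([[uv]],float),d["camera_matrix"],np.array(d["D"]))[0,0]
    R=np.array(d["R"]);t=np.array(d["t"]); return -R.T@t, R.T@np.array([p[0],p[1],1])
def onz(d,uv,z):
    c,v=ray(d,uv); return c+v*(z-c[2])/v[2]
def proj(d,X):
    R=np.array(d["R"]);r=cv2.Rodrigues(R)[0]
    return cv2.projectPoints(np.array(X,float).reshape(-1,1,3),r,np.array(d["t"]).reshape(3,1),d["camera_matrix"],np.array(d["D"]))[0][:,0]
E
python3 - <<'E'
from h import *
d=get_image("top");s=get_image("scene")
a=cv2.resize(d["pixels"][95:235,260:410],None,fx=2.6,fy=2.6,interpolation=cv2.INTER_CUBIC)
b=cv2.resize(s["pixels"][175:315,235:390],None,fx=2.6,fy=2.6,interpolation=cv2.INTER_CUBIC)
cv2.imwrite("pics/c.png",np.hstack([a,b])[:,:,::-1])
def comp(m,uv):
    n,l,st,c=cv2.connectedComponentsWithStats(m.astype(np.uint8)); 
    k=1+np.argmax(st[1:,4]); return l==k
for n,D in(("top",d),("scene",s)):
    P=D["pixels"];hsv=cv2.cvtColor(P,cv2.COLOR_RGB2HSV)
    for uv in ([(320,155),(339,205)] if n=="top" else [(262,243),(348,226),(340,272),(311,200)]): print(n,uv,P[uv[1],uv[0]],hsv[uv[1],uv[0]])
E
```

```text
top (320, 155) [155 121  74] [ 17 133 155]
top (339, 205) [122  77  39] [ 14 173 122]
scene (262, 243) [122  98  75] [ 15  98 122]
scene (348, 226) [117  84  64] [ 11 116 117]
scene (340, 272) [132  95  69] [ 12 122 132]
scene (311, 200) [146 117  85] [ 16 107 146]
```

View pics/c.png

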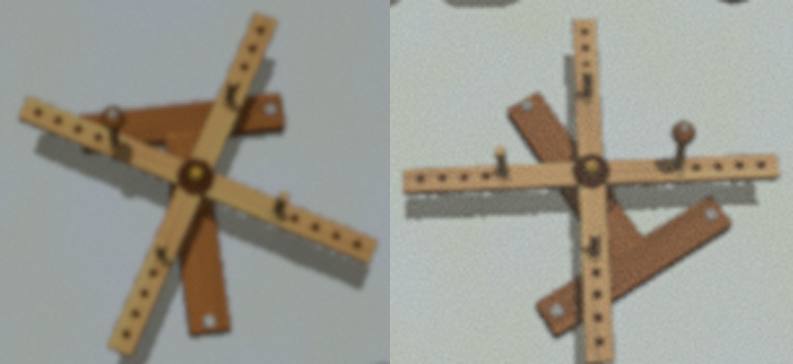

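The crop shows the ball knob at about (303.3,139) in top and (347.4,225.5) in scene. The hub is at (335.2,162.9) and (312.1,240.6), and the leg's end screw at (340.2,218.3) and (287.5,215.2).

```bash
python3 - <<'E'
from h import *
d=get_image("top");s=get_image("scene")
def tri(a,b):
    c1,v1=ray(d,a);c2,v2=ray(s,b)
    A=np.stack([v1,-v2],1);k=np.linalg.lstsq(A,c2-c1,rcond=None)[0]
    p,q=c1+k[0]*v1,c2+k[1]*v2; return (p+q)/2,np.linalg.norm(p-q)
f=lambda u,v:(260+u/2.6-.3,95+v/2.6-.3); g=lambda u,v:(235+(u-390)/2.6-.3,175+v/2.6-.3)
np.set_printoptions(precision=1,suppress=True)
K,L,H=(f(113,115),g(683,132)),(f(209,321),g(527,105)),(f(196,177),g(591,171))
for n,p,z in(("knob",K,215),("hub",H,120),("leg",L,28)): print(n,tri(*p),onz(d,p[0],z),onz(s,p[1],z))
# bar tip centres at z=114
T=[f(27,108),f(373,248),f(264,22),f(124,346)]
t=[onz(d,p,114) for p in T];print("tips",t,(t[0]+t[1])/2,(t[2]+t[3])/2,np.linalg.norm(t[0]-t[1]),np.linalg.norm(t[2]-t[3]))
H=((t[0]+t[1])/2+(t[2]+t[3])/2)/2
k=onz(d,K[0],215);l=onz(d,L[0],28)
print("ang knob",np.arctan2(*(k-H)[1::-1]),np.linalg.norm((k-H)[:2]),"bar",np.arctan2(*(t[0]-H)[1::-1]),"leg",np.arctan2(*(l-H)[1::-1]))
# leg direction from dark wood mask on z=28
P=d["pixels"];hsv=cv2.cvtColor(P,cv2.COLOR_RGB2HSV)
m=(hsv[...,1]>150)&(hsv[...,2]<150)&(hsv[...,0]<20);m[:185]=0;m[230:]=0;m[:,:320]=0;m[:,360:]=0
ys,xs=np.nonzero(m);print(len(ys))
c=[onz(d,(xs[ys==y].mean(),y),28)[:2] for y in range(190,222) if (ys==y).any()];c=np.array(c)
print(c[::5]);vx=cv2.fitLine(c[8:].astype(np.float32),cv2.DIST_HUBER,0,.01,.01).ravel();print(vx,np.arctan2(vx[1],vx[0]))
for n,u,v in (("cone",176,193),("tin",225,240),("weight",407,244),("box",445,180)): print(n,onz(d,(u,v),40))
E
```

```text
knob (array([613.4,  48.2, 222.9]), np.float64(0.44260797131217006)) [616.2  48.1 215. ] [609.9  51.  215. ]
hub (array([563.3, -61.1, 117.8]), np.float64(3.0124629206344564)) [562.  -62.4 120. ] [564.7 -60.2 120. ]
leg (array([379.7, -81. ,  31.2]), np.float64(2.2892931437466935)) [379.9 -82.3  28. ] [378.3 -79.4  28. ]
tips [array([664.8, 169.1, 114. ]), array([ 463.2, -298. ,  114. ]), array([ 790.8, -162.2,  114. ]), array([332.4,  35.9, 114. ])] [564.  -64.4 114. ] [561.6 -63.2 114. ] 508.76476877810245 499.3440877942766
ang knob 1.1255676486009376 124.01979553420254 bar 1.1581898510680737 leg -3.0406495558378217
458
[[485.5 -67.5]
 [466.5 -70.8]
 [447.6 -74.2]
 [428.8 -75.7]
 [410.2 -77.1]
 [391.6 -79. ]
 [373.2 -80.3]]
[  1.    0.1 413.4 -77.1] 0.113288864
cone [474.3 518.1  40. ]
tin [300.8 331.3  40. ]
weight [ 283.6 -317.6   40. ]
box [ 518.3 -470.    40. ]
```

```bash
python3 -m creep '15 -10 -25 0 0 0.08; 45 -31 -50 0 0 0.2; 85 -59 -50 0 0 0.33; 131 -91 -50 0 0 0.41; 178 -123 -50 0 0 0.41; 225 -156 -50 0 0 0.41; 272 -188 -50 0 0 0.41; 319 -221 -50 0 0 0.41; 366 -253 -50 0 0 0.41; 413 -286 -50 0 0 0.41; 460 -318 -50 0 0 0.41; 505 -349 -50 0 0 0.41'
```

```text
time_s: 1.5
tcp_pos: [532.0, -78.2, 300.2]
orientation: [1.0, -0.0, 0.0, 0.0]
ft_force: [0.4, -1.6, -0.1]
finger_gap: 85.5
grip_force: 0.0
```

```bash
python3 -c "
from workcell import telemetry as t
s=t.sense();print(s['time_s'],s['tcp_pos'],s['orientation'],s['qpos'],s['joint_velocities'],s['ft_force'])"
```

```text
1.5 [531.98495002 -78.23664002 300.22633991] [ 9.99999939e-01 -6.27966005e-05  3.11725790e-04  1.44479947e-04] [-2.41297280e-01 -5.50851681e-02  1.58748985e+00 -1.31742856e-04
  1.60851354e+00  1.32961963e+00] [ 0.91113575  0.50397092 -0.47906329 -0.00400778 -0.02981636  0.90721895] [ 0.42727065 -1.59917083 -0.14337385]
```

```bash
python3 -m creep '0 0 0 0 0 0; 0 0 0 0 0 0; 0 0 0 0 0 0; 0 0 0 0 0 0'; python3 - <<'E'
from h import *
d=get_image("wrist");cv2.imwrite("pics/w1.png",d["pixels"][:,:,::-1])
print(telemetry.sense()["tcp_pos"],proj(d,[[612,49.5,215],[562.5,-62.5,120]]))
E
```

```text
time_s: 1.9
tcp_pos: [530.8, -81.5, 300.1]
orientation: [1.0, -0.001, -0.0, 0.0]
ft_force: [-0.9, 0.6, -0.2]
finger_gap: 85.3
grip_force: 0.0
[530.79859115 -81.52321786 300.11256793] [[ 82.181671    75.49061426]
 [295.03538528 144.71147973]]
```

View pics/w1.png

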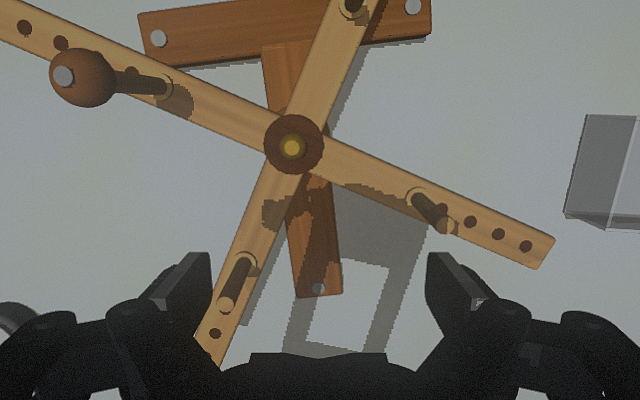

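The wrist view shows the knob at about (81,77), the hub at (292,147) and the leg's screw at (318,288), all within a few pixels of where my estimates project.

```bash
python3 - <<'E'
from h import *
d=get_image("wrist")
h=onz(d,(292,147),120);k=onz(d,(81,77.5),215);l=onz(d,(318,288),28)
print(telemetry.sense()["tcp_pos"],h,k,l)
print(np.linalg.norm((k-h)[:2]),np.arctan2(*(k-h)[1::-1]),np.arctan2(*(l-h)[1::-1]),np.linalg.norm((l-h)[:2]))
for a,b in(((0,2),(540,262)),((205,350),(378,0))):
    print(onz(d,a,114),onz(d,b,114))
print([onz(d,p,28) for p in ((140,18),(430,30),(265,47),(312,43),(297,297),(341,291))])
E
```

```text
[530.83638056 -81.46785523 300.12073985] [560.6161472  -59.92579704 120.        ] [611.00340109  50.33094569 215.        ] [376.8324799  -81.40318341  28.        ]
121.22468672836739 1.1421370509096436 -3.0252580016353665 185.03436029675967
[675.82928044 170.03076728 114.        ] [ 450.79966472 -292.26814898  114.        ]
[354.54282152  33.61449251 114.        ] [ 674.88221918 -129.43209705  114.        ]
[array([681.35129401,  98.74013234,  28.        ]), array([ 668.88812503, -196.83899274,   28.        ]), array([652.98772935, -27.46312091,  28.        ]), array([656.65215338, -76.05249399,  28.        ]), array([364.49645763, -55.31824751,  28.        ]), array([ 372.63109479, -109.77816136,   28.        ])]
```

```bash
python3 -m creep '10 -16 0 0 0 0; 30 -48 0 0 0 0; 55 -88 0 0 0 0; 72 -116 0 0 0 0; 81 -131 0 0 0 0; 81 -131 15 0 0 0; 81 -131 40 0 0 0; 81 -131 65 0 0 0; 81 -131 80 0 0 0; 81 -131 85 0 0 0; 81 -131 85 0 0 0; 81 -131 85 0 0 0'; python3 - <<'E'
from h import *
d=get_image("wrist");cv2.imwrite("pics/w2.png",d["pixels"][:,:,::-1])
print(telemetry.sense()["tcp_pos"],proj(d,[[612,50,215],[562,-61.3,120]]))
E
```

```text
time_s: 3.2
tcp_pos: [612.8, 50.3, 216.4]
orientation: [1.0, -0.0, 0.001, 0.0]
ft_force: [0.2, 0.5, 0.7]
finger_gap: 85.2
grip_force: 0.0
[613.03310236  50.46248907 216.70848978] [[317.64809817 280.74886418]
 [481.17683278 280.25716919]]
```

View pics/w2.png

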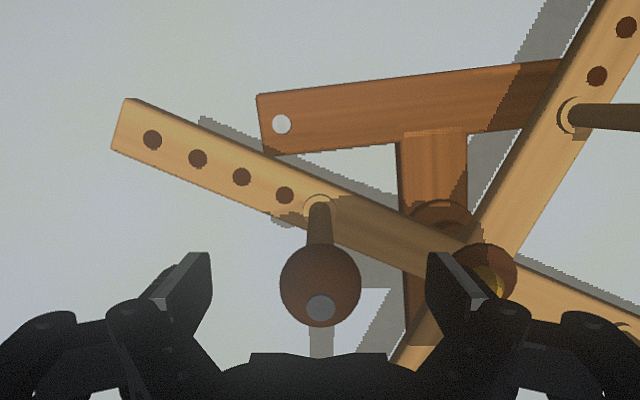

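The knob sits centred between the open fingers at (320,285), against (318,281) predicted.

```bash
python3 -m creep '0 0 0 0 0 0; 0 0 0 0 0 0; 0 0 0 0 0 0; 0 0 0 0 0 0; 0 0 0 0 0 0; 0 0 0 0 0 0' 20; python3 -c "
from workcell import telemetry as t
print(t.sense()['tcp_pos'])"
```

```text
time_s: 3.85
tcp_pos: [612.4, 50.0, 215.7]
orientation: [1.0, -0.0, 0.0, 0.001]
ft_force: [-2.6, -5.8, 5.2]
finger_gap: 29.2
grip_force: 59.0
[612.44835356  49.9869955  215.68327945]
```

```bash
cat > plan.py <<'E'
import numpy as np
C=np.array([562.9,-59.3]);r=120.
def rows(P,ths,C=C,r=r):
    "tool x = world x, tool y = -world y; P: commanded TCP at call start"
    for th in ths:
        w=C+r*np.array([np.cos(th),np.sin(th)])-P
        print(f"{w[0]:.0f} {-w[1]:.0f} 0 0 0 0",end="; ")
    print("\nend P",P+np.round(w),"th",th)
E
python3 - <<'E'
from plan import *
t=np.arange(1,13)*.1
rows(np.array([612.4,50.0]),1.1456+.5*.6*t**2)
E
```

```text
-0 -0 0 0 0 0; -1 -1 0 0 0 0; -3 -1 0 0 0 0; -5 -2 0 0 0 0; -8 -3 0 0 0 0; -12 -5 0 0 0 0; -17 -6 0 0 0 0; -22 -7 0 0 0 0; -28 -9 0 0 0 0; -35 -10 0 0 0 0; -42 -10 0 0 0 0; -50 -11 0 0 0 0; 
end P [562.4  61. ] th 1.5776000000000001
```

```bash
python3 -m creep '0 0 0 0 0 0; -1 -1 0 0 0 0; -3 -1 0 0 0 0; -5 -2 0 0 0 0; -8 -3 0 0 0 0; -12 -5 0 0 0 0; -17 -6 0 0 0 0; -22 -7 0 0 0 0; -28 -9 0 0 0 0; -35 -10 0 0 0 0; -42 -10 0 0 0 0; -50 -11 0 0 0 0'; python3 - <<'E'
from plan import *
t=np.arange(1,13)*.1
th=1.5776+.72*t+.5*.75*t**2
rows(np.array([562.4,61.0]),th); print(.72+.75*1.2)
E
```

```text
time_s: 5.05
tcp_pos: [562.6, 60.0, 215.7]
orientation: [1.0, -0.001, 0.001, 0.002]
ft_force: [-0.1, -13.8, 3.4]
finger_gap: 29.1
grip_force: 59.3
-9 1 0 0 0 0; -19 2 0 0 0 0; -30 4 0 0 0 0; -41 8 0 0 0 0; -53 13 0 0 0 0; -65 20 0 0 0 0; -76 28 0 0 0 0; -87 39 0 0 0 0; -98 51 0 0 0 0; -107 66 0 0 0 0; -113 83 0 0 0 0; -118 101 0 0 0 0; 
end P [444.4 -40. ] th 2.9816000000000003
1.6199999999999999
```

```bash
sed -i 's/562.9,-59.3/562.5,-61.0/' plan.py; python3 - <<'E'
from plan import *
t=np.arange(1,13)*.1
th=1.575+.72*t+.5*.75*t**2
rows(np.array([562.4,61.0]),th); print(.72+.75*1.2)
E
```

```text
-9 2 0 0 0 0; -19 4 0 0 0 0; -30 6 0 0 0 0; -41 9 0 0 0 0; -53 14 0 0 0 0; -65 21 0 0 0 0; -76 30 0 0 0 0; -88 40 0 0 0 0; -98 53 0 0 0 0; -107 67 0 0 0 0; -114 84 0 0 0 0; -118 103 0 0 0 0; 
end P [444.4 -42. ] th 2.979
1.6199999999999999
```

```bash
python3 -m creep '-9 2 0 0 0 0; -19 4 0 0 0 0; -30 6 0 0 0 0; -41 9 0 0 0 0; -53 14 0 0 0 0; -65 21 0 0 0 0; -76 30 0 0 0 0; -88 40 0 0 0 0; -98 53 0 0 0 0; -107 67 0 0 0 0; -114 84 0 0 0 0; -118 103 0 0 0 0'; python3 - <<'E'
from workcell import telemetry as t
print(t.sense()['tcp_pos'])
from plan import *
t=np.arange(1,13)*.1
rows(np.array([444.4,-42]),2.979+1.62*t)
E
```

```text
time_s: 6.25
tcp_pos: [446.0, -41.9, 215.8]
orientation: [1.0, 0.0, 0.003, 0.0]
ft_force: [17.9, -3.0, -5.9]
finger_gap: 28.9
grip_force: 60.0
[446.02405717 -41.87146167 215.8133484 ]
-2 19 0 0 0 0; -0 38 0 0 0 0; 4 57 0 0 0 0; 12 75 0 0 0 0; 22 91 0 0 0 0; 35 106 0 0 0 0; 50 118 0 0 0 0; 67 128 0 0 0 0; 85 134 0 0 0 0; 105 138 0 0 0 0; 124 139 0 0 0 0; 143 136 0 0 0 0; 
end P [ 587.4 -178. ] th 4.923
```

```bash
sed -i 's/562.5,-61.0/564.5,-60.2/' plan.py; python3 - <<'E'
from plan import *
t=np.arange(1,5)*.1
rows(np.array([444.4,-42]),2.985+1.62*t)
E
```

```text
0 19 0 0 0 0; 2 38 0 0 0 0; 7 57 0 0 0 0; 14 75 0 0 0 0; 
end P [ 458.4 -117. ] th 3.633
```

```bash
python3 -m creep '0 19 0 0 0 0; 2 38 0 0 0 0; 7 57 0 0 0 0; 14 75 0 0 0 0'; python3 - <<'E'
from workcell import telemetry as t
s=t.sense();print(s['tcp_pos'])
from plan import *
p=s['tcp_pos'][:2]-C;print(np.hypot(*p),np.arctan2(p[1],p[0])%6.2832)
t=np.arange(1,9)*.1
rows(np.array([458.4,-117]),3.633+1.62*t-.5*.2*t**2)
E
```

```text
time_s: 6.65
tcp_pos: [458.8, -116.6, 215.7]
orientation: [1.0, 0.0, 0.001, -0.0]
ft_force: [8.0, 4.6, 2.9]
finger_gap: 29.5
grip_force: 60.6
[ 458.76055243 -116.59372713  215.70823018]
119.83773709939607 3.631559924272645
11 16 0 0 0 0; 23 30 0 0 0 0; 38 42 0 0 0 0; 54 51 0 0 0 0; 71 58 0 0 0 0; 89 62 0 0 0 0; 107 63 0 0 0 0; 124 62 0 0 0 0; 
end P [ 582.4 -179. ] th 4.865
```

```bash
python3 -m creep '11 16 0 0 0 0; 23 30 0 0 0 0; 38 42 0 0 0 0; 54 51 0 0 0 0; 71 58 0 0 0 0; 89 62 0 0 0 0; 107 63 0 0 0 0; 124 62 0 0 0 0' 70; cat > look.py <<'E'
from h import *
from plan import C
import sys
s=telemetry.sense();d=get_image("wrist");im=d["pixels"]
cv2.imwrite(f"pics/k{s['time_s']:.2f}.png",im[:,:,::-1])
g=cv2.medianBlur(cv2.cvtColor(im,cv2.COLOR_RGB2GRAY),5)[190:395,215:425]
c=cv2.HoughCircles(g,cv2.HOUGH_GRADIENT,1.2,30,param1=90,param2=15,minRadius=34,maxRadius=50)
t=s["time_s"];print("t",t,"tcp",np.round(s["tcp_pos"],1))
for u,v,R in (c[0][:3] if c is not None else []):
    k=onz(d,(u+215,v+190),215);p=(k-C.tolist().__class__([*C,0]))[:2]
    print("px",u+215,v+190,R,"knob",np.round(k,1),"r",round(np.hypot(*p),1),"th",round(np.arctan2(p[1],p[0])%6.28319,3),"err",np.round(k-s["tcp_pos"],1)[:2])
E
python3 look.py
```

```text
time_s: 7.45
tcp_pos: [582.6, -177.8, 214.1]
orientation: [1.0, -0.0, -0.0, -0.001]
ft_force: [0.8, -0.7, -0.3]
finger_gap: 69.8
grip_force: 0.0
t 7.45 tcp [ 582.6 -177.8  214.1]
px 322.4 285.4 43.6 knob [ 581.  -179.9  215. ] r 120.8 th 4.849 err [-1.6 -2.1]
px 346.40002 226.6 41.2 knob [ 604.7 -188.6  215. ] r 134.5 th 5.016 err [ 22.1 -10.8]
```

```bash
ls pics/k*; cp pics/k7*.png pics/kk.png
```

```text
pics/k7.45.png
```

View pics/kk.png

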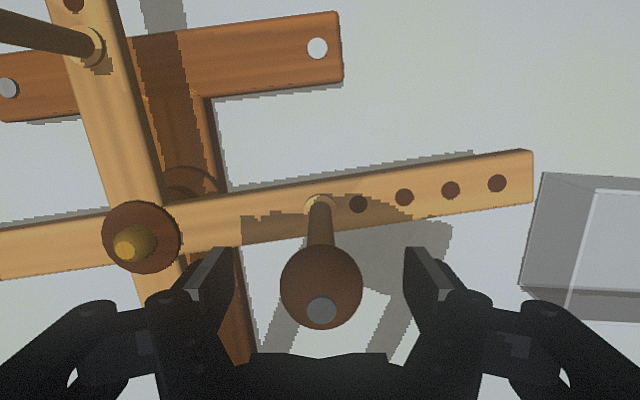

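The knob is centred at (322,288), clear of both open fingers.

```bash
cat >> plan.py <<'E'
def coast(P,th,w,n,k):
    from numpy import exp
    t=np.arange(1,n+1)*.1; wc=.467
    rows(np.array(P),th+(w+wc)/k*(1-exp(-k*t))-wc*t); print("w end",(w+wc)*exp(-k*t[-1])-wc)
E
python3 -c "
from plan import *
coast([582.4,-179],4.922,1.435,8,.12)"
```

```text
23 -6 0 0 0 0; 39 -13 0 0 0 0; 53 -22 0 0 0 0; 65 -32 0 0 0 0; 76 -44 0 0 0 0; 85 -57 0 0 0 0; 92 -71 0 0 0 0; 97 -85 0 0 0 0; 
end P [679.4 -94. ] th 5.999245345311008
w end 1.260898558562679
```

```bash
python3 -m creep '23 -6 0 0 0 0; 39 -13 0 0 0 0; 53 -22 0 0 0 0; 65 -32 0 0 0 0; 76 -44 0 0 0 0; 85 -57 0 0 0 0; 92 -71 0 0 0 0; 97 -85 0 0 0 0'; python3 look.py
```

```text
time_s: 8.3
tcp_pos: [679.5, -91.9, 214.9]
orientation: [1.0, 0.0, -0.0, -0.0]
ft_force: [-0.0, 1.0, -0.3]
finger_gap: 70.1
grip_force: 0.0
t 8.3 tcp [679.5 -91.9 214.9]
px 308.0 284.2 41.32 knob [678.  -88.5 215. ] r 117.0 th 6.039 err [-1.5  3.4]
px 275.6 364.6 35.8 knob [641.4 -74.9 215. ] r 78.3 th 6.094 err [-38.1  17. ]
px 377.6 333.40002 43.96 knob [ 656.2 -116.1  215. ] r 107.4 th 5.736 err [-23.3 -24.3]
```

```bash
python3 -c "
from plan import *
coast([679.4,-94],6.105,1.335,9,.09)"
```

```text
5 -28 0 0 0 0; 5 -44 0 0 0 0; 2 -59 0 0 0 0; -2 -74 0 0 0 0; -8 -88 0 0 0 0; -15 -101 0 0 0 0; -24 -113 0 0 0 0; -35 -123 0 0 0 0; -46 -132 0 0 0 0; 
end P [633.4  38. ] th 7.242555200186848
w end 1.1947930319831837
```

```bash
python3 -m creep '5 -28 0 0 0 0; 5 -44 0 0 0 0; 2 -59 0 0 0 0; -2 -74 0 0 0 0; -8 -88 0 0 0 0; -15 -101 0 0 0 0; -24 -113 0 0 0 0; -35 -123 0 0 0 0; -46 -132 0 0 0 0'; python3 look.py
```

```text
time_s: 9.25
tcp_pos: [632.2, 39.6, 215.1]
orientation: [1.0, -0.0, -0.0, -0.0]
ft_force: [-0.8, 0.4, 1.1]
finger_gap: 69.7
grip_force: 0.0
t 9.25 tcp [632.2  39.6 215.1]
px 328.4 278.2 43.72 knob [633.2  35.1 215. ] r 117.5 th 0.946 err [ 1.  -4.5]
px 358.40002 302.2 34.72 knob [622.9  23.4 215. ] r 101.9 th 0.961 err [ -9.4 -16.2]
px 341.6 225.4 37.12 knob [654.5  30.5 215. ] r 127.7 th 0.789 err [22.3 -9.1]
```

```bash
python3 -c "
from plan import *
coast([633.4,38],7.293,1.175,10,.09)"
```

```text
-17 -10 0 0 0 0; -30 -15 0 0 0 0; -43 -19 0 0 0 0; -57 -21 0 0 0 0; -70 -22 0 0 0 0; -83 -21 0 0 0 0; -96 -19 0 0 0 0; -108 -15 0 0 0 0; -120 -10 0 0 0 0; -131 -5 0 0 0 0; 
end P [502.4  43. ] th 8.396277708718259
w end 1.0336750062153568
```

```bash
python3 -m creep '-17 -10 0 0 0 0; -30 -15 0 0 0 0; -43 -19 0 0 0 0; -57 -21 0 0 0 0; -70 -22 0 0 0 0; -83 -21 0 0 0 0; -96 -19 0 0 0 0; -108 -15 0 0 0 0; -120 -10 0 0 0 0; -131 -5 0 0 0 0'; python3 look.py
```

```text
time_s: 10.3
tcp_pos: [501.5, 43.6, 215.1]
orientation: [1.0, -0.0, 0.0, 0.0]
ft_force: [0.3, -0.1, 0.3]
finger_gap: 70.2
grip_force: 0.0
t 10.3 tcp [501.5  43.6 215.1]
px 311.6 271.0 42.52 knob [505.4  45.6 215. ] r 121.2 th 2.08 err [3.9 2. ]
px 371.6 328.6 42.4 knob [480.2  21.8 215. ] r 117.6 th 2.37 err [-21.2 -21.8]
px 268.4 329.8 47.920002 knob [479.7  63.  215. ] r 149.5 th 2.174 err [-21.8  19.4]
```

```bash
python3 -c "
from plan import *
coast([502.4,43],8.415,.99,11,.1)"
```

```text
-11 8 0 0 0 0; -20 16 0 0 0 0; -28 24 0 0 0 0; -35 33 0 0 0 0; -41 42 0 0 0 0; -46 52 0 0 0 0; -51 62 0 0 0 0; -54 72 0 0 0 0; -56 82 0 0 0 0; -57 92 0 0 0 0; -58 103 0 0 0 0; 
end P [444.4 -60. ] th 9.418996648729582
w end 0.8382303351270417
```

```bash
python3 -m creep '-11 8 0 0 0 0; -20 16 0 0 0 0; -28 24 0 0 0 0; -35 33 0 0 0 0; -41 42 0 0 0 0; -46 52 0 0 0 0; -51 62 0 0 0 0; -54 72 0 0 0 0; -56 82 0 0 0 0; -57 92 0 0 0 0; -58 103 0 0 0 0'; python3 look.py
```

```text
time_s: 11.45
tcp_pos: [444.2, -60.1, 215.0]
orientation: [1.0, -0.0, 0.0, -0.0]
ft_force: [0.4, 0.1, 0.4]
finger_gap: 70.1
grip_force: 0.0
t 11.45 tcp [444.2 -60.1 215. ]
px 305.6 286.6 42.4 knob [441.6 -55.8 215. ] r 122.9 th 3.105 err [-2.6  4.3]
px 372.8 327.40002 41.32 knob [423.6 -82.3 215. ] r 142.6 th 3.297 err [-20.6 -22.2]
px 311.6 237.4 35.92 knob [461.8 -58.2 215. ] r 102.7 th 3.122 err [17.6  1.9]
```

```bash
python3 -c "
from plan import *
coast([444.4,-60],9.43,.795,10,.11)"
```

```text
1 10 0 0 0 0; 2 19 0 0 0 0; 3 28 0 0 0 0; 6 37 0 0 0 0; 9 45 0 0 0 0; 12 53 0 0 0 0; 16 61 0 0 0 0; 21 68 0 0 0 0; 26 74 0 0 0 0; 31 81 0 0 0 0; 
end P [ 475.4 -141. ] th 10.15806655687074
w end 0.6635426787442185
```

```bash
python3 -m creep '1 10 0 0 0 0; 2 19 0 0 0 0; 3 28 0 0 0 0; 6 37 0 0 0 0; 9 45 0 0 0 0; 12 53 0 0 0 0; 16 61 0 0 0 0; 21 68 0 0 0 0; 26 74 0 0 0 0; 31 81 0 0 0 0'; python3 look.py
```

```text
time_s: 12.5
tcp_pos: [475.7, -140.7, 214.9]
orientation: [1.0, -0.0, -0.0, -0.0]
ft_force: [0.6, 0.9, -0.5]
finger_gap: 69.9
grip_force: 0.0
t 12.5 tcp [ 475.7 -140.7  214.9]
px 324.8 280.6 42.64 knob [ 475.7 -143.7  215. ] r 121.9 th 3.896 err [ 0. -3.]
px 261.2 317.8 36.64 knob [ 459.5 -118.7  215. ] r 120.2 th 3.65 err [-16.2  22. ]
px 262.4 227.8 41.2 knob [ 497.1 -120.7  215. ] r 90.6 th 3.873 err [21.4 19.9]
```

```bash
python3 -c "
from plan import *
coast([475.4,-141],10.206,.672,10,.105)"
```

```text
10 9 0 0 0 0; 16 14 0 0 0 0; 22 19 0 0 0 0; 28 23 0 0 0 0; 35 26 0 0 0 0; 42 29 0 0 0 0; 48 32 0 0 0 0; 55 34 0 0 0 0; 62 36 0 0 0 0; 68 37 0 0 0 0; 
end P [ 543.4 -178. ] th 10.820241607373747
w end 0.5584696312257564
```

```bash
python3 -m creep '10 9 0 0 0 0; 16 14 0 0 0 0; 22 19 0 0 0 0; 28 23 0 0 0 0; 35 26 0 0 0 0; 42 29 0 0 0 0; 48 32 0 0 0 0; 55 34 0 0 0 0; 62 36 0 0 0 0; 68 37 0 0 0 0'; python3 look.py
```

```text
time_s: 13.55
tcp_pos: [543.8, -177.4, 215.0]
orientation: [1.0, -0.0, 0.0, 0.0]
ft_force: [-0.2, -0.3, 0.6]
finger_gap: 70.1
grip_force: 0.0
t 13.55 tcp [ 543.8 -177.4  215. ]
px 321.2 273.4 43.84 knob [ 546.8 -179.   215. ] r 120.1 th 4.565 err [ 3.  -1.6]
px 281.6 256.6 43.96 knob [ 553.8 -164.2  215. ] r 104.5 th 4.609 err [ 9.9 13.2]
px 261.2 319.0 36.04 knob [ 527.1 -155.4  215. ] r 102.3 th 4.337 err [-16.8  22. ]
```

```bash
python3 -c "
from plan import *
coast([543.4,-178],10.87,.57,7,.1)"
```

```text
13 2 0 0 0 0; 19 2 0 0 0 0; 26 2 0 0 0 0; 32 2 0 0 0 0; 39 1 0 0 0 0; 45 -0 0 0 0 0; 51 -1 0 0 0 0; 
end P [ 594.4 -177. ] th 11.244176087575317
w end 0.49989239124246815
```

```bash
python3 -m creep '13 2 0 0 0 0; 19 2 0 0 0 0; 26 2 0 0 0 0; 32 2 0 0 0 0; 39 1 0 0 0 0; 45 0 0 0 0 0; 51 -1 0 0 0 0' 20; python3 - <<'E'
from workcell import telemetry as t
s=t.sense();print(s['tcp_pos'],s['ft_force'])
from plan import *
t=np.arange(1,13)*.1
rows(np.array([594.4,-177]),11.244+.52*t+.5*.15*t**2)
E
```

```text
time_s: 14.3
tcp_pos: [594.7, -175.4, 215.3]
orientation: [1.0, 0.0, 0.0, -0.001]
ft_force: [-1.6, 5.9, 5.9]
finger_gap: 29.4
grip_force: 59.5
[ 594.73153305 -175.397637    215.31551659] [-1.57488017  5.90343306  5.86016618]
6 -2 0 0 0 0; 12 -4 0 0 0 0; 18 -7 0 0 0 0; 24 -10 0 0 0 0; 30 -13 0 0 0 0; 37 -17 0 0 0 0; 43 -21 0 0 0 0; 49 -26 0 0 0 0; 54 -31 0 0 0 0; 60 -37 0 0 0 0; 65 -43 0 0 0 0; 70 -50 0 0 0 0; 
end P [ 664.4 -127. ] th 11.976
```

```bash
python3 -m creep '6 -2 0 0 0 0; 12 -4 0 0 0 0; 18 -7 0 0 0 0; 24 -10 0 0 0 0; 30 -13 0 0 0 0; 37 -17 0 0 0 0; 43 -21 0 0 0 0; 49 -26 0 0 0 0'; python3 - <<'E'
from workcell import telemetry as t
s=t.sense();print(s['tcp_pos'],s['ft_force'])
from plan import *
t=np.arange(1,13)*.1
rows(np.array([643.4,-151]),11.708+.64*t+.5*.15*t**2)
E
```

```text
time_s: 15.1
tcp_pos: [642.7, -148.1, 215.3]
orientation: [1.0, 0.0, -0.001, -0.001]
ft_force: [-9.8, 10.3, 9.2]
finger_gap: 29.1
grip_force: 59.9
[ 642.7158673  -148.05372478  215.2595101 ] [-9.84848392 10.28435153  9.22309362]
5 -5 0 0 0 0; 11 -11 0 0 0 0; 16 -17 0 0 0 0; 21 -24 0 0 0 0; 25 -31 0 0 0 0; 29 -39 0 0 0 0; 33 -47 0 0 0 0; 36 -56 0 0 0 0; 38 -64 0 0 0 0; 40 -74 0 0 0 0; 41 -83 0 0 0 0; 41 -93 0 0 0 0; 
end P [684.4 -58. ] th 12.584000000000001
```

```bash
sed -i 's/564.5,-60.2/563.0,-59.4/' plan.py; python3 - <<'E'
from plan import *
t=np.arange(1,9)*.1
rows(np.array([643.4,-151]),11.712+.64*t+.5*.15*t**2)
E
```

```text
4 -6 0 0 0 0; 10 -12 0 0 0 0; 15 -18 0 0 0 0; 20 -25 0 0 0 0; 24 -32 0 0 0 0; 28 -40 0 0 0 0; 31 -48 0 0 0 0; 34 -57 0 0 0 0; 
end P [677.4 -94. ] th 12.272
```

```bash
python3 -m creep '4 -6 0 0 0 0; 10 -12 0 0 0 0; 15 -18 0 0 0 0; 20 -25 0 0 0 0; 24 -32 0 0 0 0; 28 -40 0 0 0 0; 31 -48 0 0 0 0; 34 -57 0 0 0 0'; python3 - <<'E'
from workcell import telemetry as t
s=t.sense();print(s['tcp_pos'],s['ft_force'])
from plan import *
t=np.arange(1,11)*.1
for c in (563,562):rows(np.array([677.4,-94]),12.272+.75*t,C=np.array([c,-59.6]))
E
```

```text
time_s: 15.9
tcp_pos: [676.3, -92.5, 215.3]
orientation: [1.0, 0.0, -0.001, -0.0]
ft_force: [-11.6, 3.1, 8.4]
finger_gap: 29.3
grip_force: 59.8
[676.34538245 -92.45163125 215.29255681] [-11.62962217   3.13386767   8.40405902]
3 -8 0 0 0 0; 4 -17 0 0 0 0; 5 -26 0 0 0 0; 6 -35 0 0 0 0; 5 -44 0 0 0 0; 4 -53 0 0 0 0; 2 -62 0 0 0 0; 0 -71 0 0 0 0; -3 -79 0 0 0 0; -7 -87 0 0 0 0; 
end P [670.4  -7. ] th 13.022
2 -8 0 0 0 0; 3 -17 0 0 0 0; 4 -26 0 0 0 0; 5 -35 0 0 0 0; 4 -44 0 0 0 0; 3 -53 0 0 0 0; 1 -62 0 0 0 0; -1 -71 0 0 0 0; -4 -79 0 0 0 0; -8 -87 0 0 0 0; 
end P [669.4  -7. ] th 13.022
```

```bash
sed -i 's/563.0,-59.4/562.0,-59.6/' plan.py; python3 -m creep '2 -8 0 0 0 0; 3 -17 0 0 0 0; 4 -26 0 0 0 0; 5 -35 0 0 0 0; 4 -44 0 0 0 0; 3 -53 0 0 0 0; 1 -62 0 0 0 0; -1 -71 0 0 0 0; -4 -79 0 0 0 0; -8 -87 0 0 0 0'; python3 - <<'E'
from workcell import telemetry as t
s=t.sense();print(s['tcp_pos'],s['ft_force'])
from plan import *
t=np.arange(1,13)*.1
rows(np.array([669.4,-7]),13.022+.75*t)
E
```

```text
time_s: 16.9
tcp_pos: [668.3, -7.0, 215.3]
orientation: [1.0, -0.0, -0.001, 0.001]
ft_force: [-7.2, -3.4, 7.6]
finger_gap: 29.0
grip_force: 59.7
[668.2711323   -6.99625646 215.30726786] [-7.24424944 -3.44040665  7.55264117]
-4 -8 0 0 0 0; -9 -16 0 0 0 0; -14 -23 0 0 0 0; -20 -30 0 0 0 0; -26 -36 0 0 0 0; -33 -42 0 0 0 0; -41 -47 0 0 0 0; -48 -52 0 0 0 0; -56 -56 0 0 0 0; -65 -59 0 0 0 0; -73 -62 0 0 0 0; -82 -65 0 0 0 0; 
end P [587.4  58. ] th 13.922
```

```bash
sed -i 's/562.0,-59.6/561.5,-60.0/' plan.py; python3 -m creep '-4 -8 0 0 0 0; -9 -16 0 0 0 0; -14 -23 0 0 0 0; -20 -30 0 0 0 0; -26 -36 0 0 0 0; -33 -42 0 0 0 0; -41 -47 0 0 0 0; -48 -51 0 0 0 0; -56 -55 0 0 0 0; -65 -58 0 0 0 0; -73 -61 0 0 0 0; -82 -64 0 0 0 0'; python3 - <<'E'
from workcell import telemetry as t
s=t.sense();print(s['tcp_pos'],s['ft_force'])
from plan import *
t=np.arange(1,13)*.1
rows(np.array([587.4,57]),13.922+.75*t)
E
```

```text
time_s: 18.1
tcp_pos: [586.9, 57.0, 215.3]
orientation: [1.0, -0.0, 0.0, 0.001]
ft_force: [-1.9, -8.2, 5.8]
finger_gap: 29.4
grip_force: 59.7
[586.94705949  56.97624656 215.3194428 ] [-1.9237862  -8.23420577  5.7656258 ]
-9 -2 0 0 0 0; -18 -3 0 0 0 0; -27 -3 0 0 0 0; -36 -3 0 0 0 0; -45 -1 0 0 0 0; -54 0 0 0 0 0; -62 3 0 0 0 0; -71 6 0 0 0 0; -79 9 0 0 0 0; -87 14 0 0 0 0; -95 19 0 0 0 0; -102 24 0 0 0 0; 
end P [485.4  33. ] th 14.822000000000001
```

```bash
python3 -m creep '-9 -2 0 0 0 0; -18 -3 0 0 0 0; -27 -3 0 0 0 0; -36 -3 0 0 0 0; -45 -1 0 0 0 0; -54 0 0 0 0 0; -62 3 0 0 0 0; -71 6 0 0 0 0; -79 9 0 0 0 0; -87 14 0 0 0 0; -95 19 0 0 0 0; -102 24 0 0 0 0'; python3 - <<'E'
from workcell import telemetry as t
s=t.sense();print(s['tcp_pos'],s['ft_force'])
from plan import *
t=np.arange(1,13)*.1
rows(np.array([485.4,33]),14.822+.75*t-.5*.28*t**2)
t+=1.2
rows(np.array([485.4,33]),14.822+np.where(t<2.67,.75*t-.5*.28*t**2,1.0))
E
```

```text
time_s: 19.3
tcp_pos: [485.1, 33.2, 215.3]
orientation: [1.0, -0.0, 0.001, 0.0]
ft_force: [4.9, -5.9, 4.2]
finger_gap: 29.0
grip_force: 59.6
[485.10940487  33.20275552 215.30349541] [ 4.88835823 -5.87462177  4.20483725]
-6 6 0 0 0 0; -12 12 0 0 0 0; -18 18 0 0 0 0; -22 24 0 0 0 0; -26 31 0 0 0 0; -30 37 0 0 0 0; -33 43 0 0 0 0; -36 49 0 0 0 0; -38 55 0 0 0 0; -39 60 0 0 0 0; -41 66 0 0 0 0; -42 71 0 0 0 0; 
end P [443.4 -38. ] th 15.520399999999999
-43 75 0 0 0 0; -43 80 0 0 0 0; -44 84 0 0 0 0; -44 88 0 0 0 0; -44 91 0 0 0 0; -44 94 0 0 0 0; -44 97 0 0 0 0; -44 99 0 0 0 0; -44 102 0 0 0 0; -43 103 0 0 0 0; -43 105 0 0 0 0; -43 106 0 0 0 0; 
end P [442.4 -73. ] th 15.8156
```

```bash
python3 -m creep '-6 6 0 0 0 0; -12 12 0 0 0 0; -18 18 0 0 0 0; -22 24 0 0 0 0; -26 31 0 0 0 0; -30 37 0 0 0 0; -33 43 0 0 0 0; -36 49 0 0 0 0; -38 55 0 0 0 0; -39 60 0 0 0 0; -40 66 0 0 0 0; -41 71 0 0 0 0' && python3 -m creep '-1 4 0 0 0 0; -1 9 0 0 0 0; -1 13 0 0 0 0; -1 17 0 0 0 0; -1 21 0 0 0 0; -1 25 0 0 0 0; -1 28 0 0 0 0; -1 31 0 0 0 0; -1 33 0 0 0 0; 0 35 0 0 0 0; 0 36 0 0 0 0; 0 37 0 0 0 0'; python3 -m creep '0 0 0 0 0 0; 0 0 0 0 0 0; 0 0 0 0 0 0; 0 0 0 0 0 0; 0 0 0 0 0 0'
```

```text
time_s: 20.5
tcp_pos: [443.0, -36.8, 215.2]
orientation: [1.0, 0.0, -0.001, -0.001]
ft_force: [-7.0, 0.9, 11.6]
finger_gap: 29.3
grip_force: 60.2
time_s: 21.7
tcp_pos: [441.6, -74.4, 215.1]
orientation: [1.0, -0.0, -0.003, -0.0]
ft_force: [-16.0, -1.7, 16.0]
finger_gap: 29.1
grip_force: 60.6
time_s: 22.2
tcp_pos: [441.6, -74.3, 215.2]
orientation: [1.0, -0.0, -0.003, -0.0]
ft_force: [-16.2, -2.4, 17.8]
finger_gap: 29.1
grip_force: 60.6
```

```bash
python3 look.py; cp $(ls -t pics/k2*.png|head -1) pics/fin.png
```

```text
t 22.2 tcp [441.6 -74.3 215.2]
px 317.6 279.4 41.32 knob [442.  -74.6 215. ] r 120.4 th 3.263 err [ 0.4 -0.3]
```

View pics/fin.png

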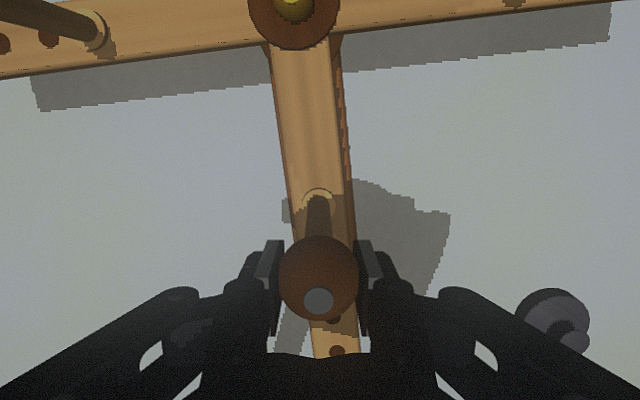

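The knob is held at (318,280) over the long leg. The bar nearly covers the leg, with a thin strip of it showing on the right. I'll relieve the grip forces and then release.

```bash
python3 -m creep '-1 1 0 0 0 0; -2 2 -1 0 0 0; -2 2 -1 0 0 0; -2 2 -1 0 0 0; -2 2 -1 0 0 0; -2 2 -1 0 0 0; -2 2 -1 0 0 0; -2 2 -1 0 0 0'
```

```text
time_s: 23.05
tcp_pos: [441.7, -76.1, 215.4]
orientation: [1.0, -0.0, -0.001, -0.0]
ft_force: [-3.0, -1.2, -2.0]
finger_gap: 29.0
grip_force: 59.7
```

```bash
python3 -m creep '0 0 0 0 0 0; 0 0 0 0 0 0; 0 0 0 0 0 0; 0 0 0 0 0 0; 0 0 0 0 0 0; 0 0 0 0 0 0; 0 0 0 0 0 0; 0 0 0 0 0 0' 80; python3 look.py; python3 -m creep '0 0 0 0 0 0; 0 0 0 0 0 0; 0 0 0 0 0 0; 0 0 0 0 0 0; 0 0 0 0 0 0; 0 0 0 0 0 0; 0 0 0 0 0 0; 0 0 0 0 0 0'; python3 look.py
```

```text
time_s: 23.85
tcp_pos: [442.2, -76.2, 216.0]
orientation: [1.0, -0.0, 0.0, -0.0]
ft_force: [-0.1, 0.2, -0.4]
finger_gap: 80.2
grip_force: 0.0
t 23.85 tcp [442.2 -76.2 216. ]
px 317.6 277.0 42.64 knob [443.2 -76.5 215. ] r 119.4 th 3.28 err [ 1.  -0.3]
time_s: 24.7
tcp_pos: [442.2, -76.2, 216.0]
orientation: [1.0, -0.0, 0.0, -0.0]
ft_force: [-0.3, 0.8, -0.9]
finger_gap: 80.3
grip_force: 0.0
t 24.7 tcp [442.2 -76.2 216. ]
px 317.6 277.0 42.64 knob [443.2 -76.5 215. ] r 119.4 th 3.28 err [ 1.  -0.3]
px 376.40002 334.6 41.2 knob [ 417.6 -100.2  215. ] r 149.5 th 3.414 err [-24.7 -24. ]
```

At rest. I'll lift straight up, clear of the knob, and check from above.

```bash
python3 -m creep '0 0 -5 0 0 0; 0 0 -15 0 0 0; 0 0 -30 0 0 0; 0 0 -50 0 0 0; 0 0 -70 0 0 0; 0 0 -90 0 0 0; 0 0 -110 0 0 0; 0 0 -125 0 0 0; 0 0 -130 0 0 0; 0 0 -130 0 0 0; 0 0 -130 0 0 0; 0 0 -130 0 0 0'; python3 - <<'E'
from h import *
d=get_image("wrist");cv2.imwrite("pics/end.png",d["pixels"][:,:,::-1])
E
```

```text
time_s: 25.95
tcp_pos: [441.8, -76.1, 344.8]
orientation: [1.0, -0.0, -0.001, -0.0]
ft_force: [-0.1, 0.0, -1.0]
finger_gap: 80.1
grip_force: 0.0
```

View pics/end.png

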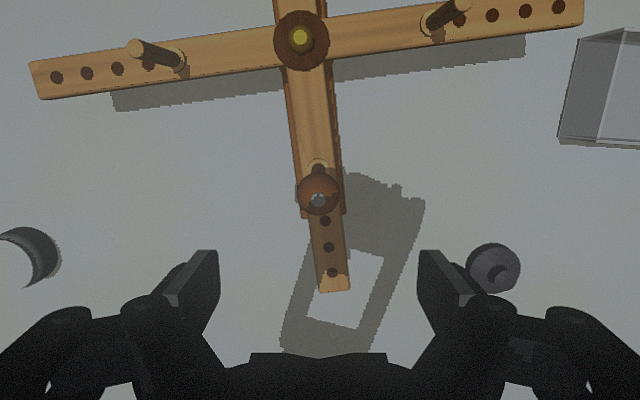

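The knob stands at (319,195), directly over the end of the long leg, with the leg's edges showing evenly on both sides of the bar. Nothing else on the table has moved, so I'm handing in.

```bash
python3 -c "
from workcell import ticket
print(ticket.finish_job())"
```

```text
the job is handed in; nothing more can be done
None
```

I handed the job in: the swift was spun to about 1.6 rad/s, coasted nearly 7 s with the open fingers following the knob, was caught still turning at about 0.57 rad/s, and now rests with its knob over the long leg; no verdict was returned.

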